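# Seat a hatch plug in the V of a centring jig

## Task

Pick up the round blue hatch plug and set it upright on the plywood board of the centring jig, in the open mouth of the V and clear of both metal rails, and let go of it. Then push it from behind until it centres itself fully home against both rails, and keep pressing steadily with about 10 N for a second; no rail may ever take more than 14 N. Leave the plug seated and upright, back the gripper off, and do not disturb the wood off-cut, the paint jar or the orange spool.

Things in the scene. Friction and masses are not known exactly. Their poses are not given: they have to be found in the camera images.
- plug_center (a point): Centre, half-way up, of the hatch plug: a solid blue upright cylinder 50 mm in diameter and 36 mm tall, about 90 g, loose, standing on the bench; own z axis up. Painted wood.
- seat (a point): Point fixed to the jig where plug_center lies when the plug is fully home (standing on the board, touching both rails): 30 mm above the bench. Its x axis points along the V's centre line from the open mouth to the narrow end (the pushing direction); z up. Only board and rails touch the plug there; no other stop. A plug 45 mm behind the seat stands in the mouth with about 25 mm free to each rail.
- jig: The centring jig, fixed to the bench; place and heading change (within 30 degrees of straight away from the robot). Origin on the bench right below the seat, axes as the seat's. Waxed plywood board (friction about 0.2) 12 mm thick, from 130 mm behind the seat (-x) to 60 mm beyond it, 80 mm to each side.
- rail_left: The aluminium rail on the +y side of the V: 80 mm long, 12 mm thick, 24 mm tall, on the board (top 36 mm above the bench), rigid, polished and waxed (friction about 0.2). Its own x axis runs along it; it makes 35 degrees with the V's centre line. Origin: the middle of its underside. The inner faces are about 120 mm apart at the mouth and converge beyond the seat.
- rail_right: The aluminium rail on the -y side of the V, the mirror image of rail_left.
- offcut: Loose plain wood block 60 x 40 x 45 mm tall, a bystander; origin at the centre of its underside.
- paint_jar: Loose glass jar with red cap, 44 mm in diameter, 60 mm tall, a bystander; origin at the centre of its underside.
- spool: Loose orange ring lying flat, 60 mm outside diameter, 24 mm tall, a bystander; origin at the centre of its underside.
Not all that is in view belongs to the job. Of the things that look like the part that bears plug_center, the smallest one is meant.

How it is judged:
By the outcome, as a careful person would: the job done as asked, in the order asked, and still so for the second after the job is handed in, with the robot touching nothing.
It also fails if it takes over 61 s, if anything falls off the work surface, if the arm or the gripper's body presses on something with over 40 N, if the wrist force passes 120 N, or if a joint passes its speed limit or range.

## Robot

A 6-joint arm with a two-finger parallel gripper is mounted at the origin on the work surface. World frame = base frame: x ahead of the robot, y to its left, z up, the work surface at z = 0. Lengths are in m, angles in degrees, forces in N, time in s.
With the tool pointing down it reaches from about 0.375 to 0.9 m from the base axis. Payload 3.1 kg.
Tool frame: the origin (TCP) lies midway between the tips of the shut fingers; the grasp point (between the pads) lies 19 mm behind it; z points along the fingers, y is the direction in which the jaws open and shut (so a half turn about z gives the same grasp; the last joint's range is limited). The gripper opens to 87 mm and grips with 3 to 60 N. Pads are 19 mm wide; open, the fingers measure 117 mm over their backs; the gripper's body (75 mm by 190 mm) begins 51 mm behind the grasp point.
Start: joints at [-84.425, 30.224, 82.088, -0, 67.689, -10.227], TCP at [0.17, -0.601, 0.223] pointing down, gripper open.
Joint ranges: [-176.69, 176.69], [-43.24, 126.21], [12.49, 139.97], [-82, 262], [0, 151.66], [-163.58, 163.58]. Speed limits (degrees/s): [159.86, 159.86, 180, 180, 180, 180].

## Interface

Orientations are given as a 3x3 rotation matrix whose columns are the frame's x, y, z axes.
In Python, from rig import bot gives the robot as it stands.
- The arm moves only by the tool carry_out, never from a script. Its arguments are lists of equal length, an entry for each row: "grip": the gripper's target within -1 to 1 (fully open at 1, half-way at 0, shut at -1); "slide": the shift along the tool's x, y, z in mm, a list of three; "twist": the turn, a rotation vector about the tool's x, y, z in rad, a list of three. In form: {"grip": [grip, ...], "slide": [[dx, dy, dz], ...], "twist": [[wx, wy, wz], ...]}. A call has 1 to 12 rows; each row shifts and turns the pose as measured when the row begins, along the tool's axes as they then stand; what a row does not reach is not made up. A row lasts 1/10 s, in which the tool goes at most 50 mm and 8.59 degrees, less where a joint would pass 70% of its speed; a pose out of reach is approached as far as the arm can. A call is refused whole if a number of a shift passes 50 or a number of a turn 0.15, either way. A call with a gripper value outside its range is refused whole. The fingers move at their own pace and stop on an object; the grip force is fixed at half the most. Time passes only in rows, so rows that do not move let the fingers close. It gives the time, the measured TCP pose, the force and the opening at its end, in the units of the state.
- bot.read_state(): the state, without advancing time (a new reading comes with each control period).
- bot.capture(name): name is "scene" or "top" or "wrist"; returns a dict with "color" (420x560x3 uint8, red, green, blue), "depth" (420x560 float32, m along the optical axis (not along the pixel's ray), 0 where there is no reading), "fx", "fy", "cx", "cy" (pixels), "k1" (the pictures are not rectified: a ray, as slopes to the right and down, at radius r is drawn at 1 + k1 r^2 times it, then the intrinsics apply), "position" and "rotation" of the camera in the world; the wrist camera has in their place "T_tool_cam" (4x4, takes a point from camera to tool coordinates, whose origin is the TCP and whose axes are the flange's). Camera axes: x right, y up, looking along -z (the intrinsics and any distortion apply to the point x, -y, -z); pixel columns grow to the right and rows downward; lengths in m; the calibration is good to about 2 mm. A picture is of the moment at which its call begins: read the wrist's pose just before it.
- bot.hand_in(): hands the job in, once; it reports no verdict.
The state is a dict: "time_s": time; "joint_positions": joint angles; "qvel": joint speeds; "tau": joint torques, N m; "position": TCP position; "tcp_rot": TCP orientation; "force": force on the tool from outside, world axes, zero at the start; "moment": the same for the moment, N m; "opening": opening from 0.0 (shut) to 1.0 (fully open).
Only numpy, scipy, OpenCV 4.12 (cv2) and the standard library are available. Lean on these libraries where they do the work, as an engineer would, in place of code of your own. Each camera call takes 0.05 s, during which the arm holds its last target.

## Working session

There is one attempt and no reset: what is moved stays moved. The work goes in short steps, Python scripts to look and compute and a tool call to move; the robot and the scene stay as the last step left them, time stands still between calls to the robot, and variables do not carry over. Pictures are saved under pics/ and viewed, and the job is handed in when it is done.

Besides the shell and the picture viewer there is one more tool, called after "Emit:" in YAML: its name, and indented under it one key for each argument. carry_out: Moves the arm, as the interface text tells. Its arguments: {"type":"object","properties":{"grip":{"type":"array"},"slide":{"type":"array"},"twist":{"type":"array"}},"required":["grip","slide","twist"]}

```bash
ls; mkdir -p pics; cat > h.py <<'E'
import numpy as np, cv2, pickle
from rig import bot
def cap(n,f):
    s=bot.read_state(); c=bot.capture(n); c['s']=s
    pickle.dump(c,open(f'pics/{f}.pkl','wb')); cv2.imwrite(f'pics/{f}.png',c['color'][:,:,::-1]); return c
def load(f): return pickle.load(open(f'pics/{f}.pkl','rb'))
def pose(c):
    if 'position' in c: return np.array(c['rotation']),np.array(c['position'])
    T=np.array(c['T_tool_cam']); R=np.array(c['s']['tcp_rot']); p=np.array(c['s']['position'])
    return R@T[:3,:3], R@T[:3,3]+p
def ray(c,u,v):
    d=np.array([(u-c['cx'])/c['fx'],(v-c['cy'])/c['fy']]); s=d.copy()
    for _ in range(20): s=d/(1+c['k1']*(s@s))
    return np.array([s[0],-s[1],-1])
def atz(c,u,v,z):
    R,p=pose(c); r=R@ray(c,u,v); t=(z-p[2])/r[2]; return p+t*r
def dep(c,u,v):
    R,p=pose(c); d=c['depth'][int(round(v)),int(round(u))]; return p+R@ray(c,u,v)*d
def cloud(c):
    H,W=c['depth'].shape; v,u=np.mgrid[:H,:W]
    d=np.stack([(u-c['cx'])/c['fx'],(v-c['cy'])/c['fy']],-1); s=d.copy()
    for _ in range(20): s=d/(1+c['k1']*(s**2).sum(-1,keepdims=True))
    r=np.stack([s[...,0],-s[...,1],-np.ones((H,W))],-1); R,p=pose(c)
    return (r*c['depth'][...,None])@R.T+p
E
python3 - <<'E'
from h import *
for n in('scene','top','wrist'): c=cap(n,n+'0')
print(bot.read_state())
E
```

```text
pics
{'time_s': 0.15, 'joint_positions': array([-8.44247829e+01,  3.02672040e+01,  8.21386034e+01, -1.14043255e-03,
        6.76890978e+01, -1.02268562e+01]), 'qvel': array([-0.0186532 , -0.18153744, -0.25531661,  0.00386153, -0.03742423,
        0.0698238 ]), 'tau': array([ 8.85670142e-04, -4.40430737e+01, -1.76841921e+01,  6.33422867e-02,
        5.52505895e-02, -9.94823858e-05]), 'position': array([ 0.1701699 , -0.60081408,  0.22179646]), 'tcp_rot': array([[ 9.62206103e-01,  2.72322205e-01, -1.79251170e-04],
       [ 2.72322124e-01, -9.62204733e-01,  1.64678369e-03],
       [ 2.75979441e-04, -1.63335938e-03, -9.99998628e-01]]), 'force': array([-0.08100545,  0.21226937,  0.08438631]), 'moment': array([-0.0120454 ,  0.0025665 , -0.02283098]), 'opening': 0.9980072010133514}
```

View pics/scene0.png

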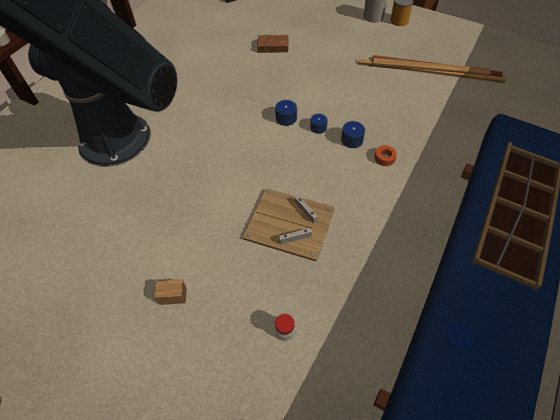

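View pics/top0.png

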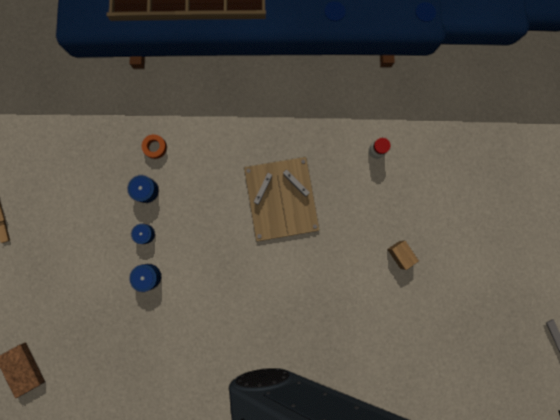

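View pics/wrist0.png

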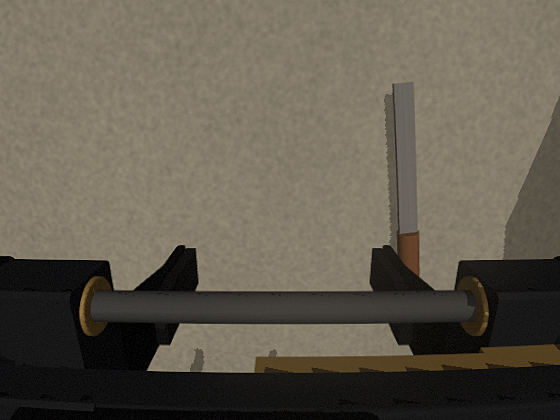

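The three blue candidates in the top picture are (143,189), (142,234) and (145,278). The middle one is clearly the smallest. I'll enlarge the crop and measure it.

```bash
python3 - <<'E'
from h import *
c=load('top0'); im=c['color'][:,:,::-1]
a=cv2.resize(im[130:310,100:200],None,fx=3,fy=3,interpolation=cv2.INTER_CUBIC)
b=cv2.resize(im[145:255,230:330],None,fx=4.9,fy=4.9,interpolation=cv2.INTER_CUBIC)
a=cv2.copyMakeBorder(a,0,0,0,0,0)
cv2.imwrite('pics/a.png',a);cv2.imwrite('pics/b.png',b)
P=cloud(c); print(c['position'],c['fx'],c['k1'])
for (u,v) in [(143,189),(142,234),(145,278),(154,136),(382,146),(403,255),(290,230),(263,190),(297,184),(220,250)]: print(u,v,dep(c,u,v).round(4), P[v,u].round(4))
# blue tops by depth
hsv=cv2.cvtColor(im,cv2.COLOR_BGR2HSV); m=(hsv[...,0]>100)&(hsv[...,0]<130)&(hsv[...,1]>120)&(P[...,2]>0.01)
m[:110]=0
n,l,st,_=cv2.connectedComponentsWithStats(m.astype('uint8'))
for i in range(1,n):
    if st[i,4]<30: continue
    Q=P[l==i]; zt=np.median(Q[:,2]); print(st[i],Q[:,2].max(),np.percentile(Q[:,2],70)); 
    T=Q[Q[:,2]>np.percentile(Q[:,2],80)-.006]
    print(' top ctr',T.mean(0).round(4),(T[:,:2].max(0)+T[:,:2].min(0))/2,np.ptp(T[:,:2],axis=0))
E
```

```text
[0.49680385 0.00842801 1.00222763] 399.17259301823407 -0.04320196595008479
143 189 [0.6351 0.3135 0.0511] [0.6351 0.3135 0.0511]
142 234 [0.5276 0.3191 0.0343] [0.5276 0.3191 0.0343]
145 278 [0.4234 0.3051 0.0504] [0.4234 0.3051 0.0504]
154 136 [0.7725 0.297  0.0259] [0.7725 0.297  0.0259]
382 146 [ 0.7323 -0.2648  0.0611] [ 0.7323 -0.2648  0.0611]
403 255 [ 0.469  -0.3085  0.0485] [ 0.469  -0.3085  0.0485]
290 230 [ 0.5338 -0.0404  0.012 ] [ 0.5338 -0.0404  0.012 ]
263 190 [0.6312 0.025  0.0369] [0.6312 0.025  0.0369]
297 184 [ 0.6453 -0.0583  0.0354] [ 0.6453 -0.0583  0.0354]
220 250 [ 0.4866  0.1346 -0.0015] [ 0.4866  0.1346 -0.0015]
[128 176  30  26 573] 0.053784567505261505 0.04952637809449878
 top ctr [0.6378 0.3194 0.0489] [0.63714533 0.31968069] [0.06086583 0.06256745]
[132 225  22  19 321] 1.0022276267273686 0.038080633691928156
 top ctr [0.5287 0.3182 0.0407] [0.52313553 0.17596367] [0.05266335 0.33507133]
[130 265  30  26 604] 1.0022276267273686 0.0490711648192936
 top ctr [0.4244 0.3095 0.0502] [0.44588179 0.17548603] [0.10184413 0.33411604]
```

View pics/a.png

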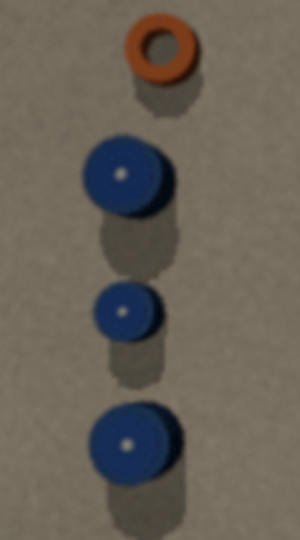

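View pics/b.png

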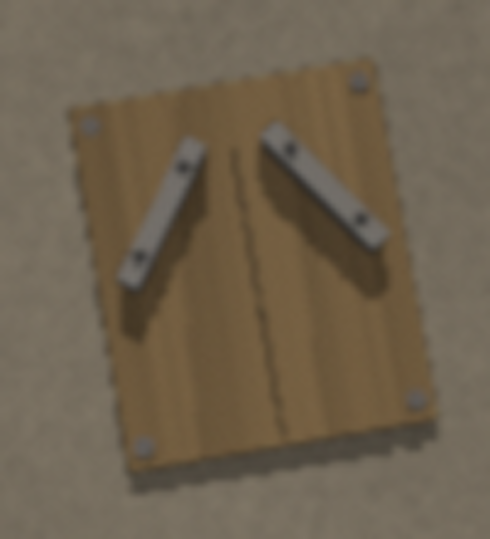

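```bash
python3 - <<'E'
from h import *
c=load('top0')
f=lambda x,y,z:atz(c,230+x/4.9-.4,145+y/4.9-.4,z)[:2]
C=[f(*p,.012) for p in [(70,108),(375,60),(437,418),(130,470)]]
TL,TR,BR,BL=C; print(np.round(C,4))
print([np.linalg.norm(a-b).round(4) for a,b in[(TL,TR),(BL,BR),(TL,BL),(TR,BR)]])
d=(TL+TR-BL-BR);d/=np.linalg.norm(d); print('heading',np.degrees(np.arctan2(d[1],d[0])))
print('seat',(TL+TR)/2-.06*d,(BL+BR)/2+.13*d)
print('plug',atz(c,100+122/3-.33,130+312/3-.33,.036))
# rail ends centres
L1,L2=f(194,146,.036),f(131,278,.036);R1,R2=f(272,134,.036),f(376,238,.036)
for a,b in((L1,L2),(R1,R2)): e=a-b;print(np.linalg.norm(e),np.degrees(np.arctan2(e[1],e[0])),(a+b)/2)
E
```

```text
[[ 0.6945  0.073 ]
 [ 0.718  -0.0844]
 [ 0.5331 -0.112 ]
 [ 0.5089  0.0437]]
[np.float64(0.1591), np.float64(0.1575), np.float64(0.1879), np.float64(0.187)]
heading 8.725525160108367
seat [ 0.64697591 -0.01481   ] [ 0.64951855 -0.01441976]
plug [0.52836784 0.32261937 0.036     ]
0.07344961071009143 -25.873027887413617 [0.63669544 0.02552122]
0.07368751476941748 43.868443303304204 [ 0.64884951 -0.05518327]
```

Emit:
carry_out:
  grip: [1, 1, 1, 1, 1, 1, 1, 1, 1, 1, 1, 1]
  slide:
    - [50, 0, 0]
    - [50, 0, 0]
    - [50, 0, 0]
    - [50, 0, 0]
    - [40, -30, 0]
    - [10, -48, 0]
    - [10, -48, 0]
    - [10, -48, 0]
    - [10, -48, 0]
    - [10, -48, 0]
    - [0, -48, 0]
    - [0, -48, 0]
  twist:
    - [0, 0, 0]
    - [0, 0, 0]
    - [0, 0, 0]
    - [0, 0, 0]
    - [0, 0, 0]
    - [0, 0, 0]
    - [0, 0, 0]
    - [0, 0, 0]
    - [0, 0, 0]
    - [0, 0, 0]
    - [0, 0, 0]
    - [0, 0, 0]

```text
time_s: 1.35
position: [0.3576, -0.1669, 0.216]
tcp_rot: [[0.965, 0.262, 0.003], [0.262, -0.965, -0.002], [0.002, 0.002, -1.0]]
force: [1.3, 0.9, 0.1]
opening: 1.003
```

Emit:
carry_out:
  grip: [1, 1, 1, 1, 1, 1, 1, 1, 1, 1, 1]
  slide:
    - [27, -39, 0]
    - [27, -39, 0]
    - [27, -39, 0]
    - [27, -39, 0]
    - [27, -39, 0]
    - [27, -39, 0]
    - [27, -39, 0]
    - [27, -39, 0]
    - [27, -39, 0]
    - [15, -25, 0]
    - [0, 0, 0]
  twist:
    - [0, 0, 0.05]
    - [0, 0, 0.05]
    - [0, 0, 0]
    - [0, 0, 0]
    - [0, 0, 0]
    - [0, 0, 0]
    - [0, 0, 0]
    - [0, 0, 0]
    - [0, 0, 0]
    - [0, 0, 0]
    - [0, 0, 0]

```text
time_s: 2.45
position: [0.5458, 0.2742, 0.2147]
tcp_rot: [[0.986, 0.164, 0.002], [0.164, -0.986, 0.001], [0.002, -0.001, -1.0]]
force: [0.2, -0.9, -0.1]
opening: 1.001
```

```bash
cat > g.py <<'E'
from h import *
def to(x,y,z,hd,s=None):
    s=s or bot.read_state(); R=np.array(s['tcp_rot']); p=np.array(s['position'])
    h=np.radians(hd); T=np.array([[np.cos(h),np.sin(h),0],[np.sin(h),-np.cos(h),0],[0,0,-1]])
    print('pos',p.round(4),'F',s['force'].round(2),'t',s['time_s'],'slide',(R.T@(np.array([x,y,z])-p)*1e3).round(1),'twist',cv2.Rodrigues(R.T@T)[0].ravel().round(3))
E
python3 - <<'E'
from g import *
cap('wrist','w1'); to(.5284,.3226,.008,8.8)
E
```

```text
pos [0.5449 0.2726 0.2145] F [-0.1   0.14  0.28] t 2.5 slide [ -8.1 -52.  206.5] twist [0.   0.   0.01]
```

View pics/w1.png

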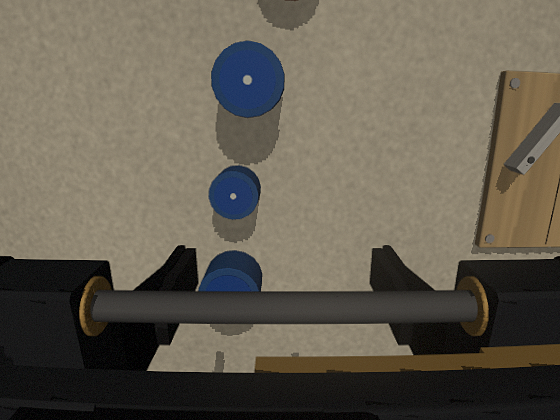

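The wrist picture shows the small plug's dot at (233,196), between the two larger ones at (248,79) and roughly (232,270). I'll triangulate from here.

```bash
python3 - <<'E'
from g import *
c=load('w1'); print(atz(c,233,196,.036),dep(c,233,196), atz(c,247.5,79.5,.05),'board corner',atz(c,503,71,.012),atz(c,475,248,.012))
p=atz(c,233,196,.036); to(p[0],p[1],.008,8.8)
E
```

```text
[0.52893779 0.32170411 0.036     ] [0.52900215 0.3216805  0.03622943] [0.63924663 0.32118275 0.05      ] board corner [0.69382089 0.077209   0.012     ] [0.50687986 0.04812956 0.012     ]
pos [0.5449 0.2726 0.2145] F [-0.1   0.14  0.28] t 2.5 slide [ -7.7 -51.  206.5] twist [0.   0.   0.01]
```

Emit:
carry_out:
  grip: [1, 1, 1, 1, 1, 1, 1]
  slide:
    - [-4, -28, 10]
    - [-3, -22, 20]
    - [0, 0, 35]
    - [0, 0, 30]
    - [0, 0, 20]
    - [0, 0, 0]
    - [0, 0, 0]
  twist:
    - [0, 0, 0.01]
    - [0, 0, 0]
    - [0, 0, 0]
    - [0, 0, 0]
    - [0, 0, 0]
    - [0, 0, 0]
    - [0, 0, 0]

```text
time_s: 3.2
position: [0.5271, 0.3137, 0.0967]
tcp_rot: [[0.989, 0.147, -0.004], [0.147, -0.989, -0.005], [-0.005, 0.004, -1.0]]
force: [-0.1, -0.6, 0.6]
opening: 1.002
```

```bash
python3 - <<'E'
from g import *
to(.5288,.3219,.010,8.8)
E
```

```text
pos [0.5271 0.3137 0.0967] F [-0.07 -0.56  0.55] t 3.2 slide [ 3.3 -8.2 86.7] twist [ 0.004  0.005 -0.006]
```

Emit:
carry_out:
  grip: [1, 1, 1, 1, 1, 1, 1]
  slide:
    - [3, -8, 0]
    - [0, -1, 25]
    - [0, 0, 30]
    - [0, 0, 20]
    - [0, 0, 7]
    - [0, 0, 0]
    - [0, 0, 0]
  twist:
    - [0.004, 0.005, 0]
    - [0, 0, 0]
    - [0, 0, 0]
    - [0, 0, 0]
    - [0, 0, 0]
    - [0, 0, 0]
    - [0, 0, 0]

```text
time_s: 3.9
position: [0.5387, 0.327, 0.024]
tcp_rot: [[0.989, 0.144, 0.022], [0.144, -0.99, 0.009], [0.024, -0.006, -1.0]]
force: [-0.5, 0.0, 1.3]
opening: 1.0
```

```bash
python3 - <<'E'
from g import *
to(.5288,.3219,.010,8.8)
E
```

```text
pos [0.5387 0.327  0.024 ] F [-0.48  0.04  1.35] t 3.9 slide [-10.9   3.7  13.8] twist [-0.006 -0.024 -0.009]
```

Emit:
carry_out:
  grip: [1, 1, 1, 1, 1]
  slide:
    - [-5, 2, 2]
    - [-4, 1, 4]
    - [-2, 0, 4]
    - [0, 0, 3]
    - [0, 0, 0]
  twist:
    - [-0.003, -0.012, -0.009]
    - [-0.002, -0.01, 0]
    - [0, 0, 0]
    - [0, 0, 0]
    - [0, 0, 0]

```text
time_s: 4.4
position: [0.5298, 0.323, 0.0138]
tcp_rot: [[0.988, 0.154, 0.006], [0.154, -0.988, 0.003], [0.006, -0.002, -1.0]]
force: [-0.1, -0.3, 0.2]
opening: 0.995
```

```bash
python3 - <<'E'
from g import *
to(.5288,.3219,.010,8.8)
E
```

```text
pos [0.5298 0.323  0.0138] F [-0.06 -0.29  0.24] t 4.4 slide [-1.1  1.   3.8] twist [-0.002 -0.006  0.001]
```

Emit:
carry_out:
  grip: [1, 1, -1, -1, -1, -1, -1, -1]
  slide:
    - [-1, 1, 3]
    - [0, 0, 1]
    - [0, 0, 0]
    - [0, 0, 0]
    - [0, 0, 0]
    - [0, 0, 0]
    - [0, 0, 0]
    - [0, 0, 0]
  twist:
    - [-0.002, -0.006, 0]
    - [0, 0, 0]
    - [0, 0, 0]
    - [0, 0, 0]
    - [0, 0, 0]
    - [0, 0, 0]
    - [0, 0, 0]
    - [0, 0, 0]

```text
time_s: 5.2
position: [0.5291, 0.3219, 0.0093]
tcp_rot: [[0.988, 0.154, -0.0], [0.154, -0.988, -0.0], [-0.0, 0.0, -1.0]]
force: [-0.5, -0.3, -0.9]
opening: 0.568
```

```bash
python3 - <<'E'
from g import *
to(.5288,.3219,.10,8.8); print(bot.read_state()['opening'])
cap('scene','s1')
E
```

```text
pos [0.5291 0.3219 0.0093] F [-0.55 -0.32 -0.94] t 5.2 slide [ -0.3   0.  -90.7] twist [0.    0.    0.001]
0.5678691424331158
```

Emit:
carry_out:
  grip: [-1, -1, -1, -1, -1, -1, -1, -1, -1, -1, -1, -1]
  slide:
    - [0, 0, -10]
    - [0, 0, -20]
    - [0, 0, -30]
    - [0, 0, -30]
    - [0, 10, -30]
    - [-5, 20, -30]
    - [-10, 30, -15]
    - [-15, 40, 0]
    - [-15, 40, 0]
    - [-15, 40, 0]
    - [-15, 40, 0]
    - [-15, 40, 0]
  twist:
    - [0, 0, 0]
    - [0, 0, 0]
    - [0, 0, 0]
    - [0, 0, 0]
    - [0, 0, 0]
    - [0, 0, 0]
    - [0, 0, 0]
    - [0, 0, 0]
    - [0, 0, 0]
    - [0, 0, 0]
    - [0, 0, 0]
    - [0, 0, 0]

```text
time_s: 6.45
position: [0.4811, 0.0474, 0.1882]
tcp_rot: [[0.986, 0.165, 0.011], [0.165, -0.986, -0.0], [0.011, 0.002, -1.0]]
force: [1.1, 0.3, -1.7]
opening: 0.567
```

Emit:
carry_out:
  grip: [-1, -1, -1, -1, -1, -1]
  slide:
    - [-15, 40, 0]
    - [-10, 35, 0]
    - [-5, 25, 0]
    - [0, 10, 0]
    - [0, 0, 0]
    - [0, 0, 0]
  twist:
    - [0, 0, 0]
    - [0, 0, 0]
    - [0, 0, 0]
    - [0, 0, 0]
    - [0, 0, 0]
    - [0, 0, 0]

```text
time_s: 7.05
position: [0.4673, -0.0742, 0.1919]
tcp_rot: [[0.987, 0.158, 0.016], [0.158, -0.987, -0.002], [0.015, 0.005, -1.0]]
force: [-0.1, 0.9, -1.3]
opening: 0.567
```

```bash
python3 - <<'E'
from g import *
to(.648,-.0146,.2,8.8); print(bot.read_state()['opening'])
cap('wrist','w2')
E
```

```text
pos [ 0.4673 -0.0742  0.1919] F [-0.07  0.86 -1.28] t 7.05 slide [188.  -30.4  -5.4] twist [ 0.005 -0.015  0.005]
0.5670490169842115
```

View pics/w2.png

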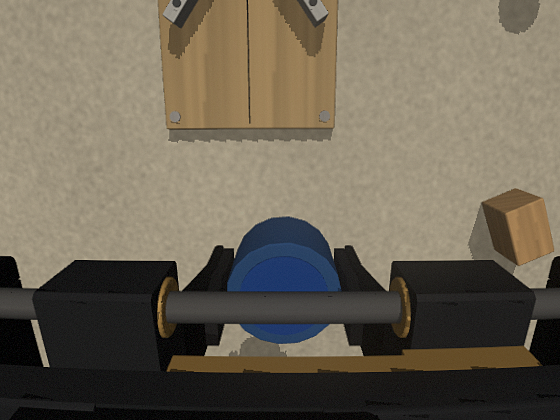

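The plug is held upright. Only the board's near edge, from (166,127) to (333,127), and the rail mouths show, so I'll move forward.

Emit:
carry_out:
  grip: [-1, -1, -1, -1, -1, -1, -1]
  slide:
    - [20, -10, 0]
    - [30, -10, 0]
    - [25, -8, 0]
    - [10, 0, 0]
    - [0, 0, 0]
    - [0, 0, 0]
    - [0, 0, 0]
  twist:
    - [0.005, -0.015, 0]
    - [0, 0, 0]
    - [0, 0, 0]
    - [0, 0, 0]
    - [0, 0, 0]
    - [0, 0, 0]
    - [0, 0, 0]

```text
time_s: 7.8
position: [0.5447, -0.0229, 0.1909]
tcp_rot: [[0.986, 0.169, -0.008], [0.169, -0.986, 0.003], [-0.008, -0.004, -1.0]]
force: [-0.8, -0.1, -1.1]
opening: 0.569
```

```bash
python3 - <<'E'
from g import *
to(.648,-.0146,.2,8.8)
c=cap('wrist','w3')
cv2.imwrite('pics/w3b.png',cv2.resize(c['color'][0:260,100:420,::-1],None,fx=2.3,fy=2.3,interpolation=cv2.INTER_CUBIC))
E
```

```text
pos [ 0.5447 -0.0229  0.1909] F [-0.78 -0.09 -1.09] t 7.8 slide [103.1   9.2 -10. ] twist [-0.004  0.008  0.016]
```

View pics/w3b.png

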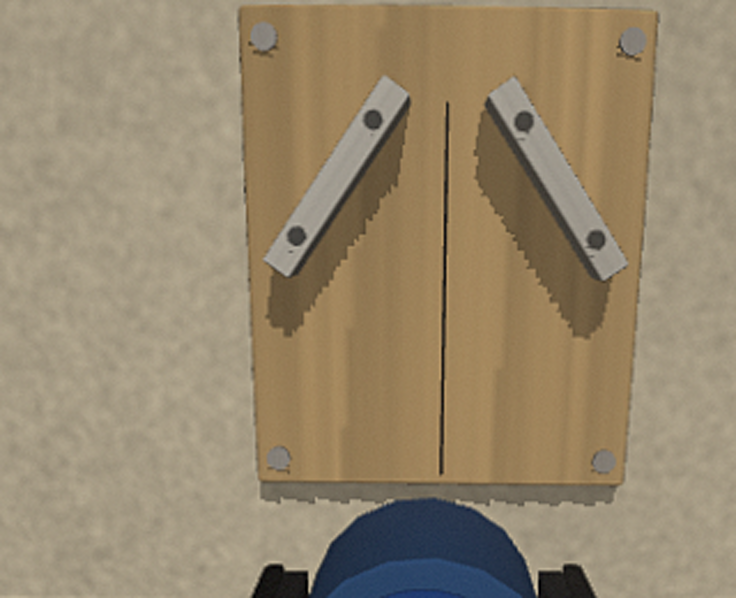

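The full jig shows here, with crop corners at (240,7), (658,10), (623,485) and (259,480) and the rails clear. I'll fit its pose from these.

```bash
python3 - <<'E'
from g import *
c=load('w3')
f=lambda x,y,z:atz(c,100+x/2.3-.3,y/2.3-.3,z)[:2]
TL,TR,BR,BL=C=[f(*p,.012) for p in [(240,7),(658,10),(623,484),(259,480)]]
print(np.round(C,4),[np.linalg.norm(a-b).round(4) for a,b in[(TL,TR),(BL,BR),(TL,BL),(TR,BR)]])
d=(TL+TR-BL-BR);d/=np.linalg.norm(d); print('heading',np.degrees(np.arctan2(d[1],d[0])))
print('seat',(TL+TR)/2-.06*d,(BL+BR)/2+.13*d)
# rails top quads: inner edge points
L=[f(*p,.036) for p in [(409,99),(286,277)]];Lo=[f(*p,.036) for p in [(386,75),(263,261)]]
R=[f(*p,.036) for p in [(487,101),(604,281)]];Ro=[f(*p,.036) for p in [(514,75),(628,265)]]
hs=[]
for a,b in (L,R,Lo,Ro): e=a-b; hs.append(np.degrees(np.arctan2(e[1],e[0]))); print(np.linalg.norm(e).round(4),hs[-1])
print('head rails',np.mean(hs))
# seat: 25mm from both inner faces, on inner side
def line(a,b,inner):
    e=(a-b)/np.linalg.norm(a-b); n=np.array([-e[1],e[0]]); 
    if n@(inner-b)<0:n=-n
    return n,n@b
n1,c1=line(*L,R[1]);n2,c2=line(*R,L[1])
print('seat rails',np.linalg.solve([n1,n2],[c1+.025,c2+.025]))
# plug in hand top
E
```

```text
[[ 0.6945  0.0732]
 [ 0.7204 -0.083 ]
 [ 0.5346 -0.1131]
 [ 0.5094  0.0438]] [np.float64(0.1584), np.float64(0.1588), np.float64(0.1874), np.float64(0.1882)]
heading 9.11135026274147
seat [ 0.64819274 -0.01441158] [ 0.6503387  -0.01406742]
0.0782 -26.988771773004217
0.0781 45.390631817635764
0.0801 -26.2297760228331
0.08 43.79367899265838
head rails 8.991440753614206
seat rails [ 0.64794378 -0.01391313]
```

```bash
python3 - <<'E'
from g import *
to(.6031,-.0214,.06,9.0)
E
```

```text
pos [ 0.5445 -0.023   0.1909] F [-0.05  0.55 -1.43] t 7.85 slide [ 59.1   8.9 130.3] twist [-0.004  0.008  0.012]
```

Emit:
carry_out:
  grip: [-1, -1, -1, -1, -1, -1, -1, -1, -1]
  slide:
    - [20, 4, 0]
    - [25, 4, 10]
    - [12, 0, 20]
    - [0, 0, 25]
    - [0, 0, 25]
    - [0, 0, 20]
    - [0, 0, 10]
    - [0, 0, 0]
    - [0, 0, 0]
  twist:
    - [-0.004, 0.008, 0.012]
    - [0, 0, 0]
    - [0, 0, 0]
    - [0, 0, 0]
    - [0, 0, 0]
    - [0, 0, 0]
    - [0, 0, 0]
    - [0, 0, 0]
    - [0, 0, 0]

```text
time_s: 8.75
position: [0.5985, -0.0268, 0.0793]
tcp_rot: [[0.989, 0.148, -0.002], [0.148, -0.989, -0.001], [-0.002, 0.0, -1.0]]
force: [0.2, -0.5, -0.8]
opening: 0.566
```

```bash
python3 - <<'E'
from g import *
to(.6031,-.0214,.03,9.0)
E
```

```text
pos [ 0.5985 -0.0268  0.0793] F [ 0.24 -0.47 -0.8 ] t 8.75 slide [ 5.4 -4.7 49.3] twist [ 0.     0.002 -0.008]
```

Emit:
carry_out:
  grip: [-1, -1, -1, -1, -1, -1, -1, -1, -1]
  slide:
    - [3, -3, 8]
    - [2, -2, 10]
    - [0, 0, 10]
    - [0, 0, 10]
    - [0, 0, 6]
    - [0, 0, 4]
    - [0, 0, 3]
    - [0, 0, 0]
    - [0, 0, 0]
  twist:
    - [0, 0.002, -0.008]
    - [0, 0, 0]
    - [0, 0, 0]
    - [0, 0, 0]
    - [0, 0, 0]
    - [0, 0, 0]
    - [0, 0, 0]
    - [0, 0, 0]
    - [0, 0, 0]

```text
time_s: 9.65
position: [0.6052, -0.021, 0.0266]
tcp_rot: [[0.988, 0.157, 0.005], [0.157, -0.988, -0.001], [0.005, 0.002, -1.0]]
force: [-0.8, -0.3, -0.8]
opening: 0.566
```

```bash
python3 - <<'E'
from g import *
to(.6031,-.0214,.0215,9.0)
E
```

```text
pos [ 0.6052 -0.021   0.0266] F [-0.75 -0.29 -0.82] t 9.65 slide [-2.2  0.1  5.1] twist [ 0.002 -0.005  0.001]
```

Emit:
carry_out:
  grip: [-1, -1, -1, -1, -1, -1]
  slide:
    - [-1.5, 0, 1]
    - [-1, 0, 1]
    - [0, 0, 1]
    - [0, 0, 1]
    - [0, 0, 1]
    - [0, 0, 0]
  twist:
    - [0.002, -0.005, 0]
    - [0, 0, 0]
    - [0, 0, 0]
    - [0, 0, 0]
    - [0, 0, 0]
    - [0, 0, 0]

```text
time_s: 10.25
position: [0.6034, -0.0217, 0.0224]
tcp_rot: [[0.988, 0.157, 0.002], [0.157, -0.988, -0.001], [0.002, 0.001, -1.0]]
force: [0.2, 0.1, 0.5]
opening: 0.563
```

```bash
python3 - <<'E'
from g import *
to(.6031,-.0214,.0215,9.0)
E
```

```text
pos [ 0.6034 -0.0217  0.0224] F [0.17 0.1  0.48] t 10.25 slide [-0.2 -0.4  0.9] twist [ 0.001 -0.002  0.   ]
```

Emit:
carry_out:
  grip: [-1, -1, -1]
  slide:
    - [0, 0, 0.5]
    - [0, 0, 0.5]
    - [0, 0, 0.3]
  twist:
    - [0.001, -0.002, 0]
    - [0, 0, 0]
    - [0, 0, 0]

```text
time_s: 10.55
position: [0.6035, -0.0217, 0.0213]
tcp_rot: [[0.988, 0.157, -0.0], [0.157, -0.988, 0.0], [-0.0, -0.0, -1.0]]
force: [0.2, 0.4, 3.3]
opening: 0.57
```

Emit:
carry_out:
  grip: [0.34, 0.34, 0.34, 0.34, 0.34]
  slide:
    - [0, 0, 0]
    - [0, 0, 0]
    - [0, 0, 0]
    - [0, 0, 0]
    - [0, 0, 0]
  twist:
    - [0, 0, 0]
    - [0, 0, 0]
    - [0, 0, 0]
    - [0, 0, 0]
    - [0, 0, 0]

```text
time_s: 11.05
position: [0.6041, -0.0218, 0.0217]
tcp_rot: [[0.988, 0.157, 0.001], [0.157, -0.988, -0.0], [0.001, 0.0, -1.0]]
force: [-0.4, 0.3, -0.0]
opening: 0.671
```

```bash
python3 - <<'E'
from g import *
to(.6031,-.0214,.0215,9.0); print(bot.read_state()['opening'])
E
```

```text
pos [ 0.6041 -0.0218  0.0217] F [-0.44  0.33 -0.02] t 11.05 slide [-1.  -0.6  0.2] twist [ 0.    -0.001  0.001]
0.6705974600551923
```

Emit:
carry_out:
  grip: [0.34, 0.34, 0.34, 0.34, 0.34, 0.34, 0.34, 0.34, 0.34]
  slide:
    - [0, 0, -4]
    - [0, 0, -8]
    - [0, 0, -8]
    - [0, 0, -8]
    - [0, 0, -10]
    - [0, 0, -12]
    - [0, 0, -12]
    - [0, 0, -6]
    - [0, 0, 0]
  twist:
    - [0, 0, 0]
    - [0, 0, 0]
    - [0, 0, 0]
    - [0, 0, 0]
    - [0, 0, 0]
    - [0, 0, 0]
    - [0, 0, 0]
    - [0, 0, 0]
    - [0, 0, 0]

```text
time_s: 11.95
position: [0.6051, -0.022, 0.0978]
tcp_rot: [[0.988, 0.157, 0.005], [0.157, -0.988, -0.001], [0.005, 0.002, -1.0]]
force: [0.9, -0.4, -0.3]
opening: 0.669
```

Emit:
carry_out:
  grip: [-1, -1, -1, -1, -1, -1, -1, -1, -1]
  slide:
    - [-10, 0, -10]
    - [-20, 0, -20]
    - [-25, 0, -20]
    - [-20, 0, -15]
    - [-10, 0, 0]
    - [0, 0, 0]
    - [0, 0, 0]
    - [0, 0, 0]
    - [0, 0, 0]
  twist:
    - [0, 0, 0]
    - [0, 0, 0]
    - [0, 0, 0]
    - [0, 0, 0]
    - [0, 0, 0]
    - [0, 0, 0]
    - [0, 0, 0]
    - [0, 0, 0]
    - [0, 0, 0]

```text
time_s: 12.85
position: [0.5144, -0.0353, 0.1627]
tcp_rot: [[0.988, 0.157, -0.001], [0.157, -0.988, 0.0], [-0.001, -0.001, -1.0]]
force: [-0.4, -0.4, 0.7]
opening: 0.018
```

```bash
python3 - <<'E'
from g import *
to(.6031,-.0214,.0215,9.0); print(bot.read_state()['opening'])
cap('wrist','w4'); cap('top','t4')
E
```

```text
pos [ 0.5144 -0.0353  0.1627] F [-0.4  -0.37  0.75] t 12.85 slide [ 89.9   0.3 141.1] twist [-0.001  0.001  0.001]
0.018066413854304856
```

View pics/w4.png

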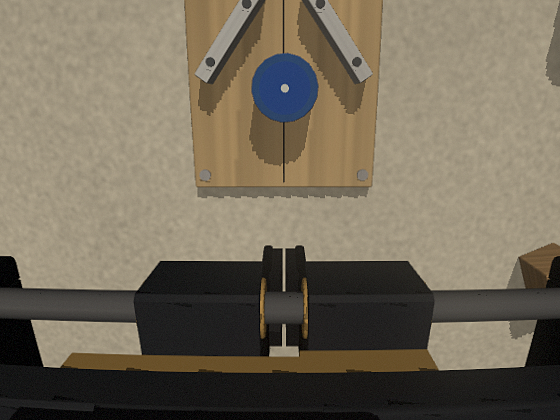

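The plug stands upright at (285,88) in the mouth, on the centre line and clear of both rails.

```bash
python3 - <<'E'
from g import *
c=load('w4'); print('plug',atz(c,284.7,88.2,.048)); to(.5497,-.0298,.022,9.0)
p=atz(c,284.7,88.2,.048)[:2]-[.6485,-.0142]; h=np.radians(9); print('jig frame',p@[np.cos(h),np.sin(h)],p@[-np.sin(h),np.cos(h)])
E
```

```text
plug [ 0.60371918 -0.02245836  0.048     ]
pos [ 0.5143 -0.0353  0.1627] F [ 0.49 -0.02  0.66] t 12.95 slide [ 36.    0.2 140.6] twist [-0.001  0.001  0.001]
jig frame -0.045521385283057623 -0.0011514200475514073
```

Emit:
carry_out:
  grip: [-1, -1, -1, -1, -1, -1, -1, -1, -1, -1]
  slide:
    - [10, 0, 10]
    - [15, 0, 20]
    - [8, 0, 25]
    - [0, 0, 25]
    - [0, 0, 20]
    - [0, 0, 15]
    - [0, 0, 8]
    - [0, 0, 4]
    - [0, 0, 0]
    - [0, 0, 0]
  twist:
    - [0, 0, 0]
    - [0, 0, 0]
    - [0, 0, 0]
    - [0, 0, 0]
    - [0, 0, 0]
    - [0, 0, 0]
    - [0, 0, 0]
    - [0, 0, 0]
    - [0, 0, 0]
    - [0, 0, 0]

```text
time_s: 13.95
position: [0.5569, -0.0292, 0.0247]
tcp_rot: [[0.987, 0.158, 0.005], [0.158, -0.987, -0.0], [0.005, 0.001, -1.0]]
force: [0.4, -0.1, 0.4]
opening: 0.003
```

```bash
python3 - <<'E'
from g import *
to(.5497,-.0298,.022,9.0)
E
```

```text
pos [ 0.5569 -0.0292  0.0247] F [ 0.43 -0.1   0.39] t 13.95 slide [-7.2 -0.5  2.7] twist [ 0.001 -0.005  0.002]
```

Emit:
carry_out:
  grip: [-1, -1, -1, -1, -1, -1, -1, -1]
  slide:
    - [0, 0, 1]
    - [0, 0, 1.5]
    - [2, 0, 0]
    - [2, 0, 0]
    - [2, 0, 0]
    - [2, 0, 0]
    - [1, 0, 0]
    - [1, 0, 0]
  twist:
    - [0, -0.005, 0.002]
    - [0, 0, 0]
    - [0, 0, 0]
    - [0, 0, 0]
    - [0, 0, 0]
    - [0, 0, 0]
    - [0, 0, 0]
    - [0, 0, 0]

```text
time_s: 14.75
position: [0.5693, -0.028, 0.025]
tcp_rot: [[0.988, 0.156, 0.005], [0.156, -0.988, -0.002], [0.004, 0.003, -1.0]]
force: [-0.2, 0.1, 0.6]
opening: 0.007
```

```bash
cat > j.py <<'E'
from g import *
s=bot.read_state(); p=np.array(s['position'])-[.6485,-.0142,0]; h=np.radians(9); a=np.array([np.cos(h),np.sin(h),0]); b=np.array([-np.sin(h),np.cos(h),0])
f=np.array(s['force']); print('t',s['time_s'],'jig x,y mm',(p@a*1e3).round(2),(p@b*1e3).round(2),'z',(p[2]*1e3).round(1),'Fx,Fy,Fz',(f@a).round(2),(f@b).round(2),f[2].round(2))
to(.6485,-.0142,.022,9.0,s)
E
python3 j.py
```

```text
t 14.75 jig x,y mm -80.35 -1.22 z 25.0 Fx,Fy,Fz -0.16 0.18 0.62
pos [ 0.5693 -0.028   0.025 ] F [-0.19  0.15  0.62] t 14.75 slide [80.3 -1.3  3.4] twist [ 0.003 -0.004 -0.   ]
```

Emit:
carry_out:
  grip: [-1, -1, -1, -1, -1, -1]
  slide:
    - [2, 0, 1]
    - [2, 0, 0.5]
    - [2, 0, 0.5]
    - [2, 0, 0.5]
    - [2, 0, 0]
    - [2, 0, 0]
  twist:
    - [0.002, -0.003, 0]
    - [0, -0.001, 0]
    - [0, 0, 0]
    - [0, 0, 0]
    - [0, 0, 0]
    - [0, 0, 0]

```text
time_s: 15.35
position: [0.5813, -0.0258, 0.022]
tcp_rot: [[0.988, 0.156, -0.002], [0.156, -0.988, -0.001], [-0.002, 0.0, -1.0]]
force: [0.2, -0.1, -0.4]
opening: 0.006
```

```bash
python3 j.py
```

```text
t 15.35 jig x,y mm -68.17 -0.98 z 22.0 Fx,Fy,Fz 0.18 -0.14 -0.38
pos [ 0.5813 -0.0258  0.022 ] F [ 0.2  -0.11 -0.38] t 15.35 slide [68.2 -1.  -0.1] twist [ 0.     0.002 -0.   ]
```

Emit:
carry_out:
  grip: [-1, -1, -1, -1, -1, -1, -1, -1, -1, -1]
  slide:
    - [2, 0, 0]
    - [2, 0, 0]
    - [2, 0, 0]
    - [2, 0, 0]
    - [2, 0, 0]
    - [2, 0, 0]
    - [2, 0, 0]
    - [2, 0, 0]
    - [2, 0, 0]
    - [1, 0, 0]
  twist:
    - [0, 0.001, 0]
    - [0, 0, 0]
    - [0, 0, 0]
    - [0, 0, 0]
    - [0, 0, 0]
    - [0, 0, 0]
    - [0, 0, 0]
    - [0, 0, 0]
    - [0, 0, 0]
    - [0, 0, 0]

```text
time_s: 16.35
position: [0.6021, -0.0226, 0.0221]
tcp_rot: [[0.988, 0.156, -0.0], [0.156, -0.988, -0.001], [-0.0, 0.001, -1.0]]
force: [-0.8, -0.0, -0.7]
opening: 0.006
```

```bash
python3 j.py; python3 -c "
from g import *
cap('wrist','w5')"
```

```text
t 16.35 jig x,y mm -47.18 -1.01 z 22.1 Fx,Fy,Fz -0.8 0.08 -0.72
pos [ 0.6021 -0.0226  0.0221] F [-0.8  -0.04 -0.72] t 16.35 slide [47.2 -1.   0. ] twist [ 0.001  0.    -0.   ]
```

View pics/w5.png

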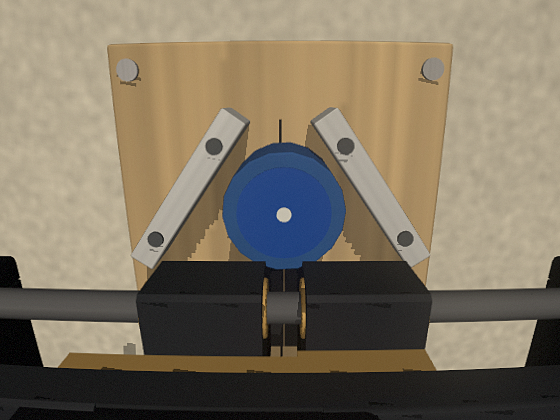

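```bash
python3 - <<'E'
from g import *
c=load('w5'); h=np.radians(9)
p=atz(c,284,214.3,.048)[:2]-[.6485,-.0142]; print('jig frame',p@[np.cos(h),np.sin(h)],p@[-np.sin(h),np.cos(h)])
E
```

```text
jig frame -0.010399009184661925 -0.0017657369478767328
```

Emit:
carry_out:
  grip: [-1, -1, -1, -1, -1]
  slide:
    - [1, 0, 0]
    - [1, 0, 0]
    - [1, 0, 0]
    - [1, 0, 0]
    - [1, 0, 0]
  twist:
    - [0, 0, 0]
    - [0, 0, 0]
    - [0, 0, 0]
    - [0, 0, 0]
    - [0, 0, 0]

```text
time_s: 16.9
position: [0.6071, -0.0217, 0.022]
tcp_rot: [[0.988, 0.156, -0.001], [0.156, -0.988, -0.001], [-0.001, 0.0, -1.0]]
force: [-1.2, 0.0, 0.2]
opening: 0.006
```

```bash
python3 j.py
```

```text
t 16.9 jig x,y mm -42.08 -0.93 z 22.0 Fx,Fy,Fz -1.21 0.2 0.21
pos [ 0.6071 -0.0217  0.022 ] F [-1.22  0.    0.21] t 16.9 slide [42.1 -1.  -0. ] twist [ 0.     0.001 -0.   ]
```

Emit:
carry_out:
  grip: [-1, -1, -1, -1]
  slide:
    - [0.8, 0, 0]
    - [0.8, 0, 0]
    - [0.5, 0, 0]
    - [0.5, 0, 0]
  twist:
    - [0, 0, 0]
    - [0, 0, 0]
    - [0, 0, 0]
    - [0, 0, 0]

```text
time_s: 17.3
position: [0.6099, -0.0213, 0.022]
tcp_rot: [[0.988, 0.156, -0.001], [0.156, -0.988, -0.001], [-0.001, 0.0, -1.0]]
force: [-0.2, -0.8, -0.7]
opening: 0.005
```

```bash
python3 j.py
```

```text
t 17.3 jig x,y mm -39.2 -0.94 z 22.0 Fx,Fy,Fz -0.34 -0.76 -0.67
pos [ 0.6099 -0.0213  0.022 ] F [-0.22 -0.81 -0.67] t 17.3 slide [39.2 -1.  -0. ] twist [ 0.     0.001 -0.   ]
```

Emit:
carry_out:
  grip: [-1, -1, -1, -1]
  slide:
    - [0.5, 0, 0]
    - [0.5, 0, 0]
    - [0.5, 0, 0]
    - [0.5, 0, 0]
  twist:
    - [0, 0, 0]
    - [0, 0, 0]
    - [0, 0, 0]
    - [0, 0, 0]

```text
time_s: 17.7
position: [0.6104, -0.0207, 0.022]
tcp_rot: [[0.988, 0.156, -0.004], [0.156, -0.988, -0.0], [-0.004, -0.001, -1.0]]
force: [-2.2, -1.0, 2.0]
opening: 0.006
```

```bash
python3 j.py
```

```text
t 17.7 jig x,y mm -38.69 -0.48 z 22.0 Fx,Fy,Fz -2.37 -0.64 1.99
pos [ 0.6104 -0.0207  0.022 ] F [-2.24 -1.    1.99] t 17.7 slide [38.7 -0.5 -0.2] twist [-0.001  0.004 -0.   ]
```

Emit:
carry_out:
  grip: [-1, -1, -1]
  slide:
    - [0.5, 0, 0]
    - [0.5, 0, 0]
    - [0.5, 0, 0]
  twist:
    - [0, 0.003, 0]
    - [0, 0, 0]
    - [0, 0, 0]

```text
time_s: 18.0
position: [0.6108, -0.0202, 0.0219]
tcp_rot: [[0.988, 0.156, -0.003], [0.156, -0.988, 0.001], [-0.003, -0.001, -1.0]]
force: [-3.4, -0.3, 2.2]
opening: 0.005
```

```bash
python3 j.py;  python3 -c "
from g import *
c=cap('wrist','w6')
cv2.imwrite('pics/w6b.png',cv2.resize(c['color'][90:280,110:450,::-1],None,fx=2.3,fy=2.3,interpolation=cv2.INTER_CUBIC))"
```

```text
t 18.0 jig x,y mm -38.15 -0.08 z 21.9 Fx,Fy,Fz -3.45 0.25 2.2
pos [ 0.6108 -0.0202  0.0219] F [-3.45 -0.29  2.2 ] t 18.0 slide [38.2 -0.1 -0.2] twist [-0.001  0.003 -0.   ]
```

View pics/w6b.png

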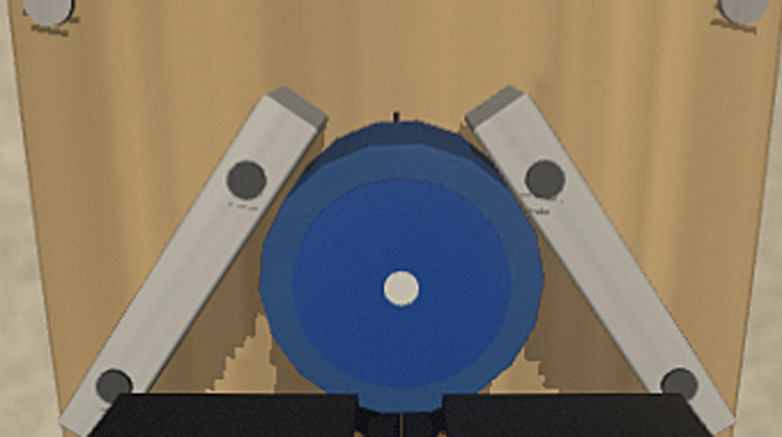

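Emit:
carry_out:
  grip: [-1, -1, -1]
  slide:
    - [0.6, 0, 0]
    - [0.6, 0, 0]
    - [0.6, 0, 0]
  twist:
    - [0.001, 0.003, 0]
    - [0, 0, 0]
    - [0, 0, 0]

```text
time_s: 18.35
position: [0.6115, -0.0196, 0.0218]
tcp_rot: [[0.988, 0.156, -0.003], [0.156, -0.988, 0.003], [-0.003, -0.003, -1.0]]
force: [-4.5, 0.5, 2.5]
opening: 0.004
```

```bash
python3 j.py
```

```text
t 18.35 jig x,y mm -37.39 0.42 z 21.8 Fx,Fy,Fz -4.38 1.21 2.49
pos [ 0.6115 -0.0196  0.0218] F [-4.52  0.51  2.49] t 18.35 slide [37.4  0.4 -0.3] twist [-0.003  0.003 -0.   ]
```

Emit:
carry_out:
  grip: [-1, -1, -1, -1]
  slide:
    - [0.5, -0.3, -0.2]
    - [0.5, -0.3, -0.1]
    - [0.5, -0.3, 0]
    - [0.5, -0.3, 0]
  twist:
    - [-0.002, 0.003, 0]
    - [0, 0, 0]
    - [0, 0, 0]
    - [0, 0, 0]

```text
time_s: 18.75
position: [0.6121, -0.019, 0.0217]
tcp_rot: [[0.988, 0.157, -0.003], [0.157, -0.988, -0.0], [-0.003, -0.0, -1.0]]
force: [-4.8, -2.2, 2.4]
opening: 0.005
```

```bash
python3 j.py;  python3 -c "
from g import *
c=cap('wrist','w7')
cv2.imwrite('pics/w7b.png',cv2.resize(c['color'][90:280,110:450,::-1],None,fx=2.3,fy=2.3,interpolation=cv2.INTER_CUBIC))"
```

```text
t 18.75 jig x,y mm -36.69 0.9 z 21.7 Fx,Fy,Fz -5.07 -1.38 2.4
pos [ 0.6121 -0.019   0.0217] F [-4.79 -2.16  2.4 ] t 18.75 slide [36.7  0.9 -0.3] twist [-0.     0.003  0.001]
```

View pics/w7b.png

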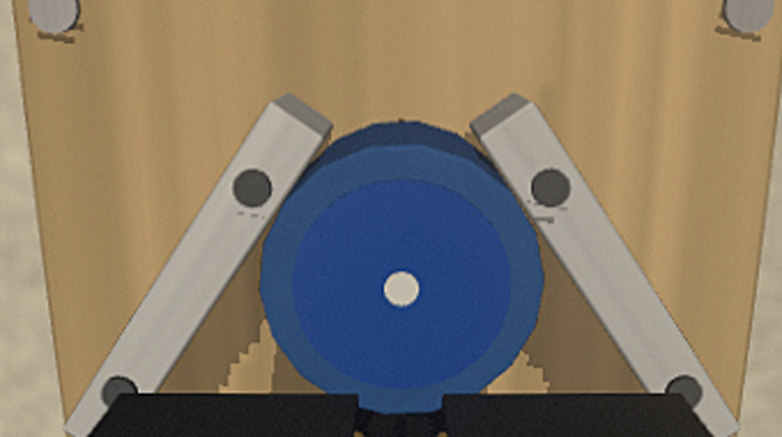

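Emit:
carry_out:
  grip: [-1, -1, -1]
  slide:
    - [0.6, 0, -0.2]
    - [0.6, 0, 0]
    - [0.6, 0, 0]
  twist:
    - [0, 0.003, 0.001]
    - [0, 0, 0]
    - [0, 0, 0]

```text
time_s: 19.1
position: [0.6122, -0.019, 0.0218]
tcp_rot: [[0.988, 0.156, -0.004], [0.156, -0.988, 0.0], [-0.004, -0.001, -1.0]]
force: [-5.8, -2.0, 3.5]
opening: 0.005
```

```bash
python3 j.py
```

```text
t 19.1 jig x,y mm -36.66 0.9 z 21.8 Fx,Fy,Fz -6.02 -1.11 3.47
pos [ 0.6122 -0.019   0.0218] F [-5.77 -2.04  3.47] t 19.1 slide [36.7  0.9 -0.4] twist [-0.001  0.004 -0.   ]
```

Emit:
carry_out:
  grip: [-1, -1]
  slide:
    - [0.8, 0.2, -0.2]
    - [0.8, 0.1, -0.2]
  twist:
    - [0, 0.003, 0]
    - [0, 0.002, 0]

```text
time_s: 19.3
position: [0.6122, -0.019, 0.0218]
tcp_rot: [[0.988, 0.157, -0.002], [0.157, -0.988, 0.001], [-0.002, -0.002, -1.0]]
force: [-5.0, -2.0, 1.6]
opening: 0.005
```

```bash
python3 j.py
```

```text
t 19.3 jig x,y mm -36.66 0.91 z 21.8 Fx,Fy,Fz -5.28 -1.16 1.61
pos [ 0.6122 -0.019   0.0218] F [-5.03 -1.97  1.61] t 19.3 slide [36.7  0.9 -0.3] twist [-0.002  0.002  0.   ]
```

Emit:
carry_out:
  grip: [-1, -1, -1]
  slide:
    - [1.0, 0.2, 0]
    - [1.0, 0.1, 0]
    - [1.0, 0.1, 0]
  twist:
    - [0, 0.001, 0]
    - [0, 0.001, 0]
    - [0, 0.001, 0]

```text
time_s: 19.6
position: [0.6121, -0.019, 0.0218]
tcp_rot: [[0.988, 0.157, -0.006], [0.157, -0.988, 0.002], [-0.006, -0.003, -1.0]]
force: [-6.2, -3.4, 3.9]
opening: 0.003
```

```bash
python3 j.py
```

```text
t 19.6 jig x,y mm -36.7 0.93 z 21.8 Fx,Fy,Fz -6.68 -2.37 3.92
pos [ 0.6121 -0.019   0.0218] F [-6.23 -3.39  3.92] t 19.6 slide [36.7  1.  -0.4] twist [-0.003  0.006  0.001]
```

Emit:
carry_out:
  grip: [-1, -1, -1]
  slide:
    - [1.3, 0.3, -0.1]
    - [1.4, 0.3, -0.1]
    - [1.4, 0.3, -0.1]
  twist:
    - [-0.002, 0.003, 0]
    - [-0.001, 0.003, 0]
    - [-0.001, 0.003, 0]

```text
time_s: 19.9
position: [0.6121, -0.0191, 0.0218]
tcp_rot: [[0.987, 0.158, -0.006], [0.158, -0.987, 0.0], [-0.006, -0.001, -1.0]]
force: [-7.1, -1.3, 4.0]
opening: 0.008
```

```bash
python3 j.py
```

```text
t 19.9 jig x,y mm -36.67 0.87 z 21.8 Fx,Fy,Fz -7.25 -0.14 4.01
pos [ 0.6121 -0.0191  0.0218] F [-7.14 -1.28  4.01] t 19.9 slide [36.7  0.9 -0.4] twist [-0.001  0.006  0.001]
```

Emit:
carry_out:
  grip: [-1, -1, -1]
  slide:
    - [1.8, 0.1, -0.2]
    - [1.8, 0.1, -0.2]
    - [1.8, 0.1, -0.2]
  twist:
    - [-0.001, 0.003, 0]
    - [-0.001, 0.003, 0]
    - [-0.001, 0.003, 0]

```text
time_s: 20.2
position: [0.6121, -0.0191, 0.0218]
tcp_rot: [[0.987, 0.159, -0.009], [0.159, -0.987, -0.002], [-0.009, 0.0, -1.0]]
force: [-6.6, -2.9, 4.5]
opening: 0.004
```

```bash
python3 j.py
```

```text
t 20.2 jig x,y mm -36.67 0.88 z 21.8 Fx,Fy,Fz -6.97 -1.8 4.55
pos [ 0.6121 -0.0191  0.0218] F [-6.6  -2.87  4.55] t 20.2 slide [36.7  1.  -0.5] twist [0.    0.009 0.003]
```

Emit:
carry_out:
  grip: [-1, -1, -1]
  slide:
    - [1.8, 0.2, 0]
    - [1.8, 0.2, 0]
    - [1.8, 0.2, 0]
  twist:
    - [0, 0.006, 0.002]
    - [0, 0.006, 0.001]
    - [0, 0.006, 0]

```text
time_s: 20.5
position: [0.6122, -0.019, 0.0217]
tcp_rot: [[0.988, 0.157, -0.003], [0.157, -0.988, 0.001], [-0.002, -0.002, -1.0]]
force: [-6.4, -2.4, 4.9]
opening: 0.003
```

```bash
python3 j.py
```

```text
t 20.5 jig x,y mm -36.58 0.9 z 21.7 Fx,Fy,Fz -6.66 -1.39 4.86
pos [ 0.6122 -0.019   0.0217] F [-6.36 -2.41  4.86] t 20.5 slide [36.6  0.9 -0.4] twist [-0.002  0.002  0.001]
```

Emit:
carry_out:
  grip: [-1, -1, -1]
  slide:
    - [2.3, 0.2, -0.4]
    - [2.4, 0.2, -0.4]
    - [2.4, 0.2, -0.4]
  twist:
    - [-0.001, 0.006, 0]
    - [-0.001, 0.007, 0]
    - [0, 0.007, 0]

```text
time_s: 20.8
position: [0.6123, -0.019, 0.0217]
tcp_rot: [[0.987, 0.159, 0.002], [0.159, -0.987, 0.003], [0.003, -0.002, -1.0]]
force: [-7.9, -2.8, 3.0]
opening: 0.009
```

```bash
python3 j.py
```

```text
t 20.8 jig x,y mm -36.51 0.92 z 21.7 Fx,Fy,Fz -8.25 -1.49 2.99
pos [ 0.6123 -0.019   0.0217] F [-7.92 -2.77  2.99] t 20.8 slide [36.5  1.  -0.2] twist [-0.002 -0.003  0.003]
```

Emit:
carry_out:
  grip: [-1, -1, -1]
  slide:
    - [2.7, 0.4, -0.4]
    - [2.7, 0.4, -0.4]
    - [2.7, 0.4, -0.4]
  twist:
    - [-0.001, 0.005, 0.002]
    - [-0.001, 0.005, 0.001]
    - [-0.001, 0.005, 0]

```text
time_s: 21.1
position: [0.6123, -0.019, 0.0217]
tcp_rot: [[0.988, 0.157, -0.0], [0.157, -0.988, 0.003], [0.0, -0.003, -1.0]]
force: [-8.2, -3.0, 5.3]
opening: 0.001
```

```bash
python3 j.py
```

```text
t 21.1 jig x,y mm -36.52 0.95 z 21.7 Fx,Fy,Fz -8.61 -1.64 5.26
pos [ 0.6123 -0.019   0.0217] F [-8.25 -2.97  5.26] t 21.1 slide [36.5  1.  -0.3] twist [-0.003 -0.     0.001]
```

Emit:
carry_out:
  grip: [-1, -1, -1]
  slide:
    - [3.1, 0.7, -0.6]
    - [3.1, 0.7, -0.6]
    - [3.1, 0.7, -0.6]
  twist:
    - [-0.002, 0.006, 0]
    - [-0.002, 0.006, 0]
    - [-0.001, 0.006, 0]

```text
time_s: 21.4
position: [0.6122, -0.019, 0.0218]
tcp_rot: [[0.987, 0.159, -0.003], [0.159, -0.987, 0.003], [-0.002, -0.003, -1.0]]
force: [-8.8, -3.0, 4.3]
opening: 0.006
```

```bash
python3 j.py
```

```text
t 21.4 jig x,y mm -36.56 0.9 z 21.8 Fx,Fy,Fz -9.17 -1.59 4.32
pos [ 0.6122 -0.019   0.0218] F [-8.81 -3.01  4.32] t 21.4 slide [36.6  1.  -0.3] twist [-0.003  0.002  0.002]
```

Emit:
carry_out:
  grip: [-1, -1, -1, -1]
  slide:
    - [3.4, 0.8, -0.7]
    - [3.4, 0.8, -0.7]
    - [3.4, 0.8, -0.7]
    - [3.4, 0.8, -0.7]
  twist:
    - [-0.002, 0.007, 0.001]
    - [-0.002, 0.007, 0.001]
    - [-0.001, 0.007, 0]
    - [-0.001, 0.007, 0]

```text
time_s: 21.8
position: [0.6122, -0.019, 0.0218]
tcp_rot: [[0.987, 0.159, -0.005], [0.159, -0.987, 0.004], [-0.004, -0.005, -1.0]]
force: [-8.7, -2.2, 3.4]
opening: 0.005
```

```bash
python3 j.py
```

```text
t 21.8 jig x,y mm -36.57 0.93 z 21.8 Fx,Fy,Fz -8.96 -0.85 3.37
pos [ 0.6122 -0.019   0.0218] F [-8.72 -2.24  3.37] t 21.8 slide [36.6  1.  -0.4] twist [-0.005  0.004  0.002]
```

Emit:
carry_out:
  grip: [-1, -1, -1, -1]
  slide:
    - [3.7, 0.8, -0.6]
    - [3.8, 0.8, -0.6]
    - [3.8, 0.8, -0.6]
    - [3.8, 0.8, -0.6]
  twist:
    - [-0.003, 0.009, 0.001]
    - [-0.003, 0.009, 0.001]
    - [-0.002, 0.009, 0]
    - [-0.002, 0.009, 0]

```text
time_s: 22.2
position: [0.6123, -0.019, 0.0217]
tcp_rot: [[0.987, 0.16, -0.001], [0.16, -0.987, 0.003], [-0.001, -0.003, -1.0]]
force: [-9.7, -3.0, 4.1]
opening: 0.004
```

```bash
python3 j.py
```

```text
t 22.2 jig x,y mm -36.5 0.88 z 21.7 Fx,Fy,Fz -10.06 -1.43 4.12
pos [ 0.6123 -0.019   0.0217] F [-9.71 -2.99  4.12] t 22.2 slide [36.5  1.  -0.3] twist [-0.003  0.001  0.003]
```

Pushing at 10 N now, so I'll hold this command.

Emit:
carry_out:
  grip: [-1, -1, -1, -1, -1, -1]
  slide:
    - [3.8, 0.8, -0.6]
    - [3.8, 0.8, -0.6]
    - [3.8, 0.8, -0.6]
    - [3.8, 0.8, -0.6]
    - [3.8, 0.8, -0.6]
    - [3.8, 0.8, -0.6]
  twist:
    - [-0.002, 0.008, 0.001]
    - [-0.002, 0.008, 0.001]
    - [-0.002, 0.008, 0.001]
    - [-0.002, 0.008, 0]
    - [-0.002, 0.008, 0]
    - [-0.002, 0.008, 0]

```text
time_s: 22.8
position: [0.6123, -0.019, 0.0218]
tcp_rot: [[0.987, 0.16, -0.002], [0.16, -0.987, 0.002], [-0.002, -0.003, -1.0]]
force: [-8.9, -3.3, 5.2]
opening: 0.0
```

```bash
python3 j.py
```

```text
t 22.8 jig x,y mm -36.5 0.92 z 21.8 Fx,Fy,Fz -9.27 -1.87 5.18
pos [ 0.6123 -0.019   0.0218] F [-8.86 -3.3   5.18] t 22.8 slide [36.5  1.1 -0.3] twist [-0.003  0.002  0.004]
```

Emit:
carry_out:
  grip: [-1, -1, -1, -1, -1, -1]
  slide:
    - [4.0, 0.9, -0.7]
    - [4.0, 0.9, -0.7]
    - [4.0, 0.9, -0.7]
    - [4.0, 0.9, -0.7]
    - [4.0, 0.9, -0.7]
    - [4.0, 0.9, -0.7]
  twist:
    - [-0.003, 0.009, 0.002]
    - [-0.002, 0.009, 0.002]
    - [-0.002, 0.009, 0.001]
    - [-0.002, 0.009, 0]
    - [-0.002, 0.009, 0]
    - [-0.002, 0.009, 0]

```text
time_s: 23.4
position: [0.6123, -0.019, 0.0217]
tcp_rot: [[0.987, 0.159, -0.0], [0.159, -0.987, 0.003], [0.0, -0.003, -1.0]]
force: [-10.0, -2.8, 4.8]
opening: 0.005
```

```bash
python3 j.py
```

```text
t 23.4 jig x,y mm -36.51 0.9 z 21.7 Fx,Fy,Fz -10.31 -1.17 4.78
pos [ 0.6123 -0.019   0.0217] F [-10.    -2.77   4.78] t 23.4 slide [36.5  1.  -0.3] twist [-0.003  0.     0.003]
```

Emit:
carry_out:
  grip: [-1, -1, -1, -1, -1, -1, -1, -1, -1, -1, -1, -1]
  slide:
    - [4.0, 0.9, -0.7]
    - [4.0, 0.9, -0.7]
    - [4.0, 0.9, -0.7]
    - [4.0, 0.9, -0.7]
    - [4.0, 0.9, -0.7]
    - [4.0, 0.9, -0.7]
    - [4.0, 0.9, -0.7]
    - [4.0, 0.9, -0.7]
    - [4.0, 0.9, -0.7]
    - [4.0, 0.9, -0.7]
    - [4.0, 0.9, -0.7]
    - [4.0, 0.9, -0.7]
  twist:
    - [-0.002, 0.008, 0.001]
    - [-0.002, 0.008, 0.001]
    - [-0.002, 0.008, 0.001]
    - [-0.002, 0.008, 0.001]
    - [-0.002, 0.008, 0.001]
    - [-0.002, 0.008, 0.001]
    - [-0.002, 0.008, 0.001]
    - [-0.002, 0.008, 0.001]
    - [-0.002, 0.008, 0.001]
    - [-0.002, 0.008, 0.001]
    - [-0.002, 0.008, 0.001]
    - [-0.002, 0.008, 0.001]

```text
time_s: 24.6
position: [0.6122, -0.019, 0.0219]
tcp_rot: [[0.988, 0.155, -0.009], [0.155, -0.988, 0.004], [-0.008, -0.005, -1.0]]
force: [-9.4, -3.0, 4.8]
opening: 0.003
```

```bash
python3 j.py; python3 -c "
from g import *
c=cap('wrist','w8')
cv2.imwrite('pics/w8b.png',cv2.resize(c['color'][90:280,110:450,::-1],None,fx=2.3,fy=2.3,interpolation=cv2.INTER_CUBIC))"
```

```text
t 24.6 jig x,y mm -36.58 0.96 z 21.9 Fx,Fy,Fz -9.77 -1.49 4.83
pos [ 0.6122 -0.019   0.0219] F [-9.41 -3.    4.83] t 24.6 slide [36.6  0.9 -0.5] twist [-0.005  0.008 -0.001]
```

View pics/w8b.png

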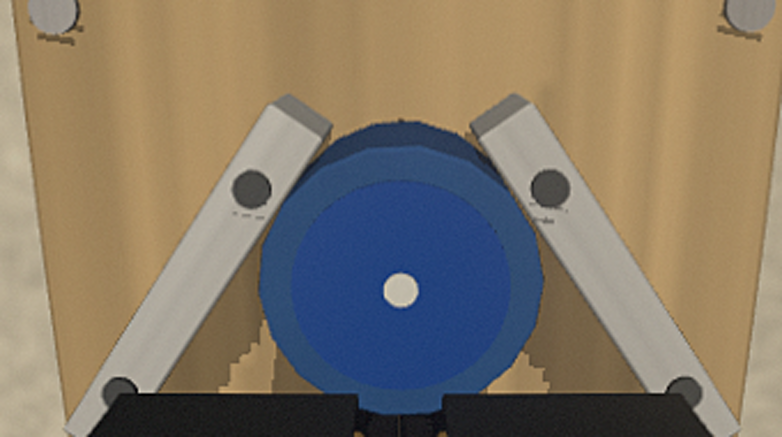

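The plug's dot is at crop (401,290), midway between the rails, and the plug touches both. The push stayed at 9.3–10.3 N for 2.4 s. Backing off now.

Emit:
carry_out:
  grip: [-1, -1, -1, -1, -1, -1, -1, -1, -1, -1]
  slide:
    - [1, 0, 0]
    - [0, 0, 0]
    - [-1, 0, 0]
    - [-2, 0, 0]
    - [-4, 0, 0]
    - [-8, 0, 0]
    - [-12, 0, 0]
    - [-12, 0, -3]
    - [-12, 0, -10]
    - [-10, 0, -15]
  twist:
    - [0, 0, 0]
    - [0, 0, 0]
    - [0, 0, 0]
    - [0, 0, 0]
    - [0, 0, 0]
    - [0, 0, 0]
    - [0, 0, 0]
    - [0, 0.005, 0]
    - [0, 0, 0]
    - [0, 0, 0]

```text
time_s: 25.65
position: [0.5556, -0.0284, 0.0499]
tcp_rot: [[0.988, 0.154, 0.009], [0.154, -0.988, 0.004], [0.01, -0.003, -1.0]]
force: [-0.3, 0.1, -0.4]
opening: 0.006
```

Emit:
carry_out:
  grip: [-1, -1, -1, -1, -1, -1, -1]
  slide:
    - [-10, 0, -25]
    - [-10, 0, -30]
    - [-10, 0, -30]
    - [0, 0, -20]
    - [0, 0, -10]
    - [0, 0, 0]
    - [0, 0, 0]
  twist:
    - [0, 0, 0]
    - [0, 0, 0]
    - [0, 0, 0]
    - [0, 0, 0]
    - [0, 0, 0]
    - [0, 0, 0]
    - [0, 0, 0]

```text
time_s: 26.35
position: [0.5208, -0.0342, 0.1732]
tcp_rot: [[0.988, 0.153, 0.016], [0.153, -0.988, 0.003], [0.016, -0.001, -1.0]]
force: [-0.4, -0.5, -0.1]
opening: 0.009
```

```bash
python3 j.py; python3 -c "
from g import *
c=cap('wrist','w9')
cv2.imwrite('pics/w9b.png',cv2.resize(c['color'][0:240,110:450,::-1],None,fx=2.3,fy=2.3,interpolation=cv2.INTER_CUBIC)); cap('scene','s9');cap('top','t9')"
```

```text
t 26.35 jig x,y mm -129.29 0.22 z 173.2 Fx,Fy,Fz -0.46 -0.41 -0.14
pos [ 0.5208 -0.0342  0.1732] F [-0.39 -0.48 -0.14] t 26.35 slide [126.9  -0.2 153.2] twist [-0.001 -0.016 -0.004]
```

View pics/w9b.png

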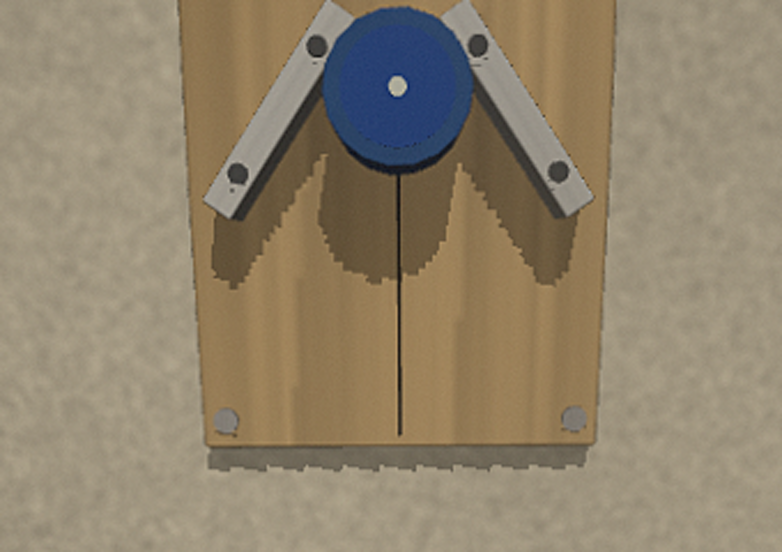

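View pics/s9.png

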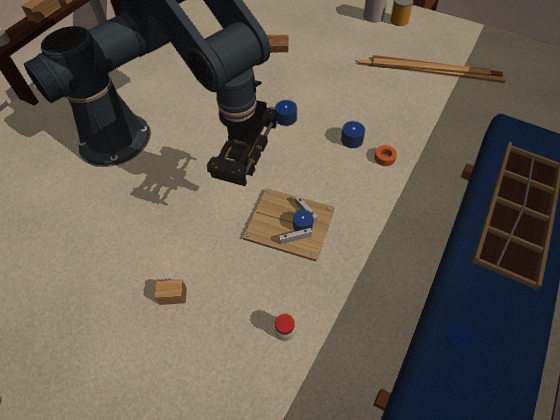

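The plug is seated and upright at crop (397,86), with the board's centre line passing under it. The off-cut (170,291), jar (285,326) and spool (385,155) are at the same pixels as at the start. One numeric check, then hand in.

```bash
python3 - <<'E'
from g import *
c=load('w9'); h=np.radians(9)
p=atz(c,110+397/2.3-.3,86/2.3-.3,.048)[:2]-[.6485,-.0142]; print('plug jig frame mm',1e3*p@[np.cos(h),np.sin(h)],1e3*p@[-np.sin(h),np.cos(h)])
print(bot.hand_in())
E
```

```text
plug jig frame mm 0.6934264908379074 0.19419030251033367
the job is handed in; nothing more can be done
None
```

The plug is seated home and upright against both rails, the gripper is backed off, and the job is handed in at about 26.5 s on the robot's clock (limit 61 s). No verdict is reported.

- **Pick and place:** I took the smallest of the three blue plugs, at (142,234) in the top view. I set it upright on the board about 45 mm behind the seat, near the centre line and clear of both rails, and released it.
- **Push:** With the fingers shut, I pushed it in slowly from behind. It touched the right rail first, slid along it, and stopped when it met both.
- **Pressing force:** The push along the V read 9.3–10.3 N each time I checked it over the last 2.4 s. I only had readings between moves, not continuously. The tool also pressed sideways with 1–2 N and downward with about 4–5 N while I held it.
- **Rail load:** I had no direct reading of the rail forces. Worked out from the wrist force, ignoring friction, they peaked at about 10 N per rail, below the 14 N limit.
- **Last checks:** In the final wrist image the plug measured 0.7 mm along and 0.2 mm across from my seat estimate, within the roughly 2 mm camera calibration. It stood upright touching both rails. In the scene image the off-cut, jar and spool were where they started.

No check failed, and the one disagreement was small. Before the final approach, my picture estimates of the plug's remaining travel and sideways offset were off by 1–2 mm, so I judged "home" by the tool stopping and the force rising.

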